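# Balance the centrifuge rotor with the matching carrier

## Robot

A 6-joint arm with a two-finger parallel gripper is mounted at the origin on the work surface. World frame = base frame: x ahead of the robot, y to its left, z up, the work surface at z = 0. Lengths are in mm, angles in rad, forces in N, time in s.
With the tool pointing down it reaches from about 375 to 975 mm from the base axis. Payload 3.8 kg.
Tool frame: the origin (TCP) lies at the very end of the fingers, on their centre line; the grasp point (between the pads) lies robot.grasp_offset behind it (robot.grasp_offset is the distance from the TCP to the grasp point, in mm); z points along the fingers, y is the direction in which the jaws open and shut (so a half turn about z gives the same grasp; the last joint's range is limited). The gripper opens to 88 mm and grips with 3 to 60 N. Pads are 18 mm wide; open, the fingers measure 123 mm over their backs; the gripper's body (75 mm by 187 mm) begins 45 mm behind the grasp point.
Start: joints at [-1.346, 0.264, 1.604, -0, 1.274, -0.037], TCP at [174.698, -651.996, 238.706] pointing down, gripper open.
Joint ranges: [-2.63, 2.63], [-0.94, 2.18], [0.31, 2.57], [-1.31, 4.45], [0, 2.66], [-2.55, 2.55]. Speed limits (rad/s): [2.57, 2.57, 3.14, 3.14, 3.14, 3.14].

## Interface

Orientations are given as a unit quaternion [x, y, z, w].
In Python, from cell import robot gives the robot as it stands. The module is installed in compiled form; this text tells all that it offers.
- The arm moves only by the shell command python3 -m crank 'ROWS' [OPENING] [FORCE]. ROWS is text: rows parted by semicolons, each of 6 numbers parted by spaces: the shift along the tool's x, y, z in m, then the turn, a rotation vector about the tool's x, y, z in rad. In form: tx ty tz wx wy wz; .... A call has exactly 10 rows; each row shifts and turns the commanded pose from where the row before left it, along the tool's axes as they then stand; what a row does not reach is not made up. A row lasts 1/10 s, in which the tool goes at most 50 mm and 8.59 degrees, less where a joint would pass 70% of its speed; a pose out of reach is approached as far as the arm can. A call is refused whole if a number of a shift passes 0.05 or a number of a turn 0.15, either way. A call with a gripper value outside its range is refused whole. OPENING is the gripper's target within -1 to 1 (shut at 1, half-way at 0, fully open at -1), set as the call begins (- or left out, the last holds). The fingers move at their own pace and stop on an object; FORCE is the grip in N (left out, the last holds). Time passes only in rows, so rows that do not move let the fingers close, or fill a call up. It gives the time, the measured TCP pose, the force and the opening at its end, in the units of the state.
- robot.get_state(): the state, without advancing time (a new reading comes with each control period).
- robot.capture(name): name is "side" or "top"; returns a dict with "image" (384x512x3 uint8, red, green, blue), "camera_matrix" (3x3 intrinsics, pixels), "xyz" and "attitude" of the camera in the world. Camera axes: x right, y up, looking along -z (the intrinsics and any distortion apply to the point x, -y, -z); pixel columns grow to the right and rows downward; lengths in mm; the calibration is good to about 2 mm. A picture is of the moment at which its call begins. There is no depth.
- robot.hand_in(): hands the job in, once; it reports no verdict.
The state is a dict: "clock": time; "joints": joint angles; "dq": joint speeds; "effort": joint torques, N m; "position": TCP position; "tool_rot": TCP orientation; "wrist_force": force on the tool from outside, world axes, zero at the start; "torque": the same for the moment, N m; "opening": finger opening in mm.
Only numpy, scipy, OpenCV 4.12 (cv2) and the standard library are available. Lean on these libraries where they do the work, as an engineer would, in place of code of your own. Each camera call takes 0.05 s, during which the arm holds its last target. There are 200 camera calls.

## Task

The centrifuge rotor on its loading stand carries one vial carrier and must be balanced: take from the white rack the carrier of the same height as the loaded one and set it flat in the rotor seat directly opposite the loaded one. The rack only lets you grip it by its ends and the seats only by its long sides, so set it down upright on the black mat, let go and take it again the other way. Do not let it go in mid-air, and leave the loaded carrier, the lower carrier and the other things on the bench where they are.

Things in the scene. Friction and masses are not known exactly. Their poses are not given: they have to be found in the camera images.
- rotor: Steel cross-shaped centrifuge rotor with four seats, on a grey round stand, fixed to the bench. Origin: on the bench on the hub axis, z up. Seat centres lie 105 mm from the axis along +x, -x, +y and -y; seat floors are 30 mm above the bench. The hub (radius 26) rises to 60 mm. The loaded carrier stands in the +x or the -x seat.
- seat_px (a point): Floor centre of the rotor's +x seat, axes as the rotor's. Upright cheeks (45 high, 28 wide radially, 7 thick, 60 apart) stand at its two tangential ends; lips 4 high lie 41 apart on its radial sides, otherwise open. A carrier sits with its 52 mm length tangential, its short axis along the rotor's x.
- seat_nx (a point): Floor centre of the rotor's -x seat, axes as the rotor's. Upright cheeks (45 high, 28 wide radially, 7 thick, 60 apart) stand at its two tangential ends; lips 4 high lie 41 apart on its radial sides, otherwise open. A carrier sits with its 52 mm length tangential, its short axis along the rotor's x.
- seat_py (a point): Floor centre of the rotor's +y seat, axes as the rotor's. Upright cheeks (45 high, 28 wide radially, 7 thick, 60 apart) stand at its two tangential ends; lips 4 high lie 41 apart on its radial sides, otherwise open. A carrier sits with its 52 mm length tangential, its short axis along the rotor's y.
- seat_ny (a point): Floor centre of the rotor's -y seat, axes as the rotor's. Upright cheeks (45 high, 28 wide radially, 7 thick, 60 apart) stand at its two tangential ends; lips 4 high lie 41 apart on its radial sides, otherwise open. A carrier sits with its 52 mm length tangential, its short axis along the rotor's y.
- carrier_loaded: Aluminium block carrier with eight small dark vial caps on its top, footprint 32 (its x) by 52 (its y), 45 high. Origin: centre of the underside, z up. It already stands in one seat of the rotor; do not move it. About 0.2 kg.
- carrier_tall: Aluminium block carrier with eight small dark vial caps on its top, footprint 32 (its x) by 52 (its y), 45 high. Origin: centre of the underside, z up. A tall carrier, in one of the two bays of the rack. About 0.2 kg.
- carrier_low: Aluminium block carrier with eight small dark vial caps on its top, footprint 32 (its x) by 52 (its y), 20 high. Origin: centre of the underside, z up. A lower carrier, in the other bay of the rack. About 0.11 kg.
- rack: White two-bay rack, 100 (x) by 70 (y), fixed. Origin: centre of the underside. Bays at x = -24 and +24 run along y, floor 12 above the bench. Walls 45 above the floor (flush with a tall carrier's top), 46 long, stand 3 mm beside each long side of a carrier; the ends are open but for 4 high lips at y = -32 and +32. Carriers stand with their y along the rack's y.
- mat: Black rubber mat for setting down, 120 by 120, 3 thick, fixed. Origin: centre of its underside.
- dropper: White dropper bottle with green cap and nozzle, 52 diameter, 112 high; origin at centre of the underside. Leave alone.
- jar: Amber jar with white cap, 56 diameter, 60 high; origin at centre of the underside. Leave alone.
- slide_box: Blue closed slide box, 75 (x) by 100 (y) by 32 high; origin at centre of the underside. Leave alone.
Not all that is in view belongs to the job. Leave any purple look-alike of the carrier_tall alone. There is more than one size of the mat; the one meant has the size given above.

How it is judged (in metres and radians):
On the way:
1. the tall carrier from the rack stands upright on the mat, let go (horizontal distance between carrier_tall and mat below 0.06 m and height (world z) of carrier_tall below 0.008 m and angle between carrier_tall's own z axis and vertical below 0.06 rad and contact force between the fingers and carrier_tall below 0.1 N and linear speed of carrier_tall below 0.03 m/s), for 0.2 s.
At the end, for the whole second after the job is handed in: The tall carrier from the rack stands flat, released and at rest in the seat directly opposite the loaded carrier (within 8 mm of the seat centre, yaw within 0.2 rad, on the floor within 4 mm, tilt under 0.06 rad), and the loaded one is within 12 mm of its start (((x of carrier_loaded in the frame of rotor below -0.05 m and x of carrier_tall in the frame of rotor between 0.097 and 0.113 m) or (x of carrier_loaded in the frame of rotor above 0.05 m and x of carrier_tall in the frame of rotor between -0.113 and -0.097 m)) and y of carrier_tall in the frame of rotor between -0.008 and 0.008 m and z of carrier_tall in the frame of rotor between 0.026 and 0.0335 m and angle between carrier_tall's own z axis and vertical below 0.06 rad and angle between the x axis of carrier_tall and the x axis of rotor, either way round below 0.2 rad and distance of carrier_loaded from where it was at the start of the episode below 0.012 m and linear speed of carrier_tall below 0.02 m/s and contact force between the fingers and carrier_tall below 0.1 N); the robot touches nothing.
It fails at once if the tall carrier is let go more than 20 mm above the seat floor (height (world z) of carrier_tall above 0.05 m and contact force between the fingers and carrier_tall below 0.05 N).
It fails at once if the loaded carrier is moved more than 12 mm (distance of carrier_loaded from where it was at the start of the episode above 0.012 m).
It fails at once if the lower carrier, dropper bottle, jar or slide box is moved more than 30 mm (distance of any of carrier_low, dropper, jar, slide_box from where it was at the start of the episode above 0.03 m).
It also fails if it takes over 58 s, if anything falls off the work surface, if the arm or the gripper's body presses on something with over 40 N, if the wrist force passes 120 N, or if a joint passes its speed limit or range.

## Working session

There is one attempt and no reset: what is moved stays moved. The work goes in short steps, Python scripts to look and compute and a shell command to move; the robot and the scene stay as the last step left them, time stands still between calls to the robot, and variables do not carry over. Pictures are saved under pics/ and viewed, about 8 in all and at most 12, crops included, and the job is handed in when it is done.

```bash
mkdir -p pics; cat > h.py <<'E'
import numpy as np,cv2,pickle
from scipy.spatial.transform import Rotation as R
from cell import robot
def ray(c,uv):
    K=np.array(c["camera_matrix"]);p=np.linalg.inv(K)@[uv[0],uv[1],1]
    return R.from_quat(c["attitude"]).as_matrix()@(p*[1,-1,-1])
def at(c,uv,z):
    d=ray(c,uv);o=np.array(c["xyz"]);return o+d*(z-o[2])/d[2]
def proj(c,P):
    q=R.from_quat(c["attitude"]).as_matrix().T@(np.array(P,float)-c["xyz"]);q=q*[1,-1,-1]
    p=np.array(c["camera_matrix"])@q;return p[:2]/p[2]
E
python3 - <<'E'
from h import *
for n in("top","side"):
    c=robot.capture(n);pickle.dump(c,open(n+"0.pkl","wb"));print({k:v for k,v in c.items() if k!="image"})
    cv2.imwrite(f"pics/{n}0.png",cv2.resize(c["image"][:,:,::-1],(800,600),interpolation=2))
print(robot.get_state(),robot.grasp_offset)
E
```

```text
{'camera_matrix': array([[440.38407927,   0.        , 260.65849862],
       [  0.        , 440.38407927, 189.63491414],
       [  0.        ,   0.        ,   1.        ]]), 'xyz': array([ 468.59771571,   36.14065122, 1207.14097185]), 'attitude': array([-0.02131701,  0.0354188 ,  0.71289702, -0.70004924])}
{'camera_matrix': array([[465.45354168,   0.        , 255.99606794],
       [  0.        , 465.45354168, 190.8151199 ],
       [  0.        ,   0.        ,   1.        ]]), 'xyz': array([ -32.15793959, 1152.2439946 , 1094.65117442]), 'attitude': array([-0.09057426,  0.41373512,  0.87862897, -0.22052366])}
{'clock': 0.1, 'joints': array([-1.34591642e+00,  2.64643259e-01,  1.60523885e+00, -4.26270817e-05,
        1.27368789e+00, -3.69401457e-02]), 'dq': array([ 0.00108523, -0.00091964, -0.00400122, -0.00021776,  0.00061907,
       -0.00048354]), 'effort': array([ 3.98421871e-04, -5.03619504e+01, -3.58073330e+01,  7.31474929e-02,
        2.33692245e-02, -5.78367212e-05]), 'position': array([ 174.5320468 , -651.38263811,  237.53502618]), 'tool_rot': array([ 9.91442211e-01,  1.30542579e-01, -1.13052270e-04, -9.82397160e-04]), 'wrist_force': array([-0.61089851, -0.43463694,  0.38363493]), 'torque': array([-0.04810352, -0.02799846, -0.0182366 ]), 'opening': 88.17846120645409} 18.700000000000003
```

View pics/top0.png

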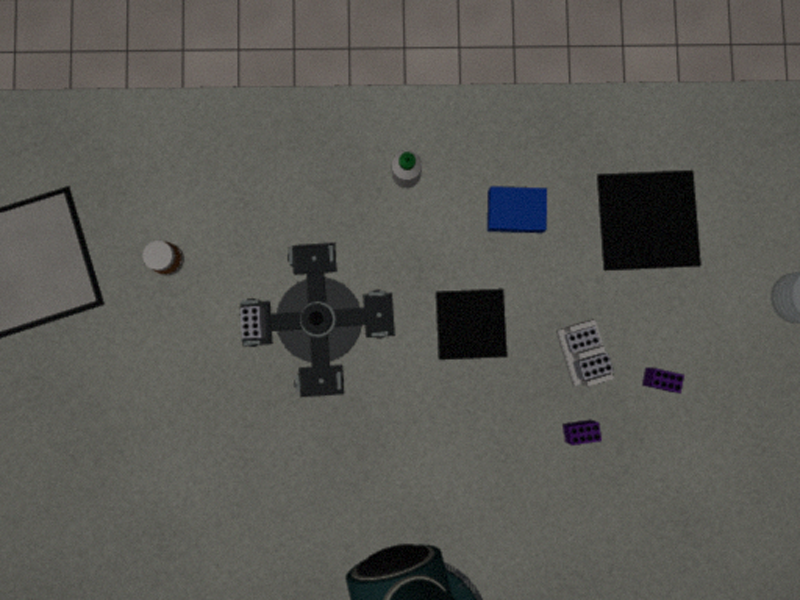

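View pics/side0.png

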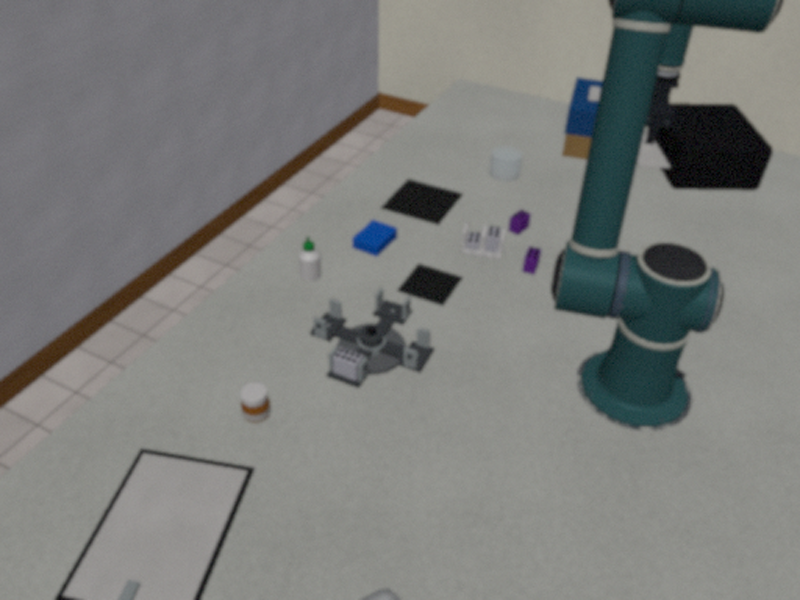

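```bash
python3 - <<'E'
from h import *
t=pickle.load(open("top0.pkl","rb"));s=pickle.load(open("side0.pkl","rb"))
def crop(c,u,v,w,h,k,): 
    im=c["image"][v:v+h,u:u+w,::-1];return cv2.resize(cv2.convertScaleAbs(im,alpha=1.8),(w*k,h*k),interpolation=cv2.INTER_CUBIC)
a=crop(t,350,195,50,60,8); b=crop(s,290,135,50,60,8)
cv2.imwrite("pics/rack.png",np.hstack([a,b]))
cv2.imwrite("pics/rotor.png",crop(t,145,145,115,115,5))
# mat: dark blob
g=t["image"].max(2); m=(g<25).astype(np.uint8)
n,l,st,ce=cv2.connectedComponentsWithStats(m)
for i in range(1,n):
    if st[i,4]>800:
        r=cv2.minAreaRect(np.argwhere(l==i)[:,::-1].astype(np.float32));print(st[i],ce[i],at(t,ce[i],3),r)
        print([at(t,p,3)[:2].round() for p in cv2.boxPoints(r)])
E
```

```text
[ 383  110   65   63 3677] [414.78433506 140.70247484] [ 694.57262949 -421.03941637    3.        ] ((414.9766540527344, 140.62646484375), (61.25547790527344, 61.38023376464844), 86.42366790771484)
[array([ 777., -334.]), array([ 786., -507.]), array([ 613., -509.]), array([ 605., -337.])]
[ 280  186   44   44 1794] [301.21404682 207.23076923] [514.94941345 -99.01231671   3.        ] ((301.2825012207031, 207.21444702148438), (42.4107551574707, 42.4107551574707), 87.39744567871094)
[array([572., -40.]), array([ 575., -157.]), array([ 459., -158.]), array([456., -42.])]
```

View pics/rack.png

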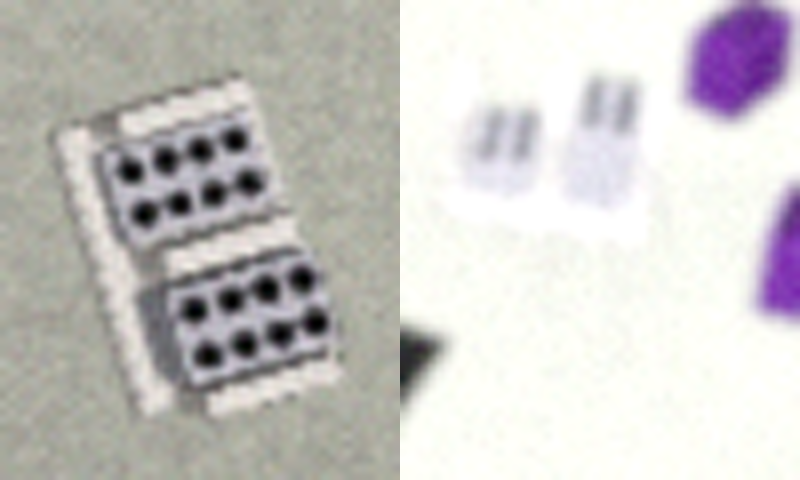

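View pics/rotor.png

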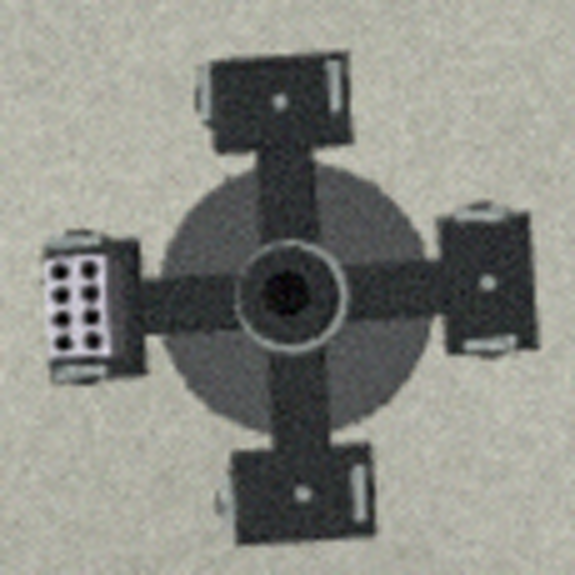

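```bash
cat > m.py <<'E'
from h import *
t=pickle.load(open("top0.pkl","rb"));s=pickle.load(open("side0.pkl","rb"))
A=lambda x,y:((x+.5)/8-.5+350,(y+.5)/8-.5+195)
B=lambda x,y:((x+.5)/5-.5+145,(y+.5)/5-.5+145)
ang=lambda d:np.arctan2(d[1],d[0])
T=np.array([at(t,A(*p),57.5) for p in [(194,310),(230,299),(266,289),(301,279),(208,355),(245,345),(280,334),(315,323)]])
L=np.array([at(t,A(*p),32.5) for p in [(131,171),(166,159),(200,150),(235,139),(145,213),(180,203),(213,194),(249,183)]])
for n,P in(("tall",T),("low",L)): print(n,P.mean(0),ang((P[[3,7]]-P[[0,4]]).mean(0)),"len",np.linalg.norm(P[3]-P[0]),np.linalg.norm(P[4]-P[0]))
d=T.mean(0)-L.mean(0);print("bay sep",np.hypot(*d[:2]),ang(d)-np.pi/2)
f=at(t,B(279,101),30);nb=at(t,B(303,494),30);o=at(t,B(487,283),30);
print("seats",f,nb,o,"mid",(f+nb)/2,np.linalg.norm(f-nb),np.linalg.norm(o-(f+nb)/2),"yaw f-n",ang(f-nb),"yaw o",ang(o-(f+nb)/2)+np.pi/2)
W=np.array([at(t,B(*p),75.5) for p in [(59,271),(89,269),(59,295),(90,294),(61,317),(93,317),(63,343),(93,341)]])
print("loaded",W.mean(0),"opp via",2*(f+nb)[:2]/2-W.mean(0)[:2])
print("hub top",at(t,B(290,294),60))
# side cam preds
print("side pred tall top",(proj(s,T.mean(0))-[290,135])*8+[400,0],"low",(proj(s,L.mean(0))-[290,135])*8+[400,0], "seat o",proj(s,o)*800/512,"loaded",proj(s,W.mean(0))*800/512)
E
python3 m.py
```

```text
tall [ 438.73183215 -300.92417843   57.5       ] -1.3083185757246618 len 36.76932782785265 15.224078349065186
low [ 485.16933375 -288.3127946    32.5       ] -1.3032230230408106 len 36.799738440759846 14.69609567708415
bay sep 48.119523661568685 -4.447207351369792
seats [632.83520898 172.41285802  30.        ] [422.73609873 161.40434686  30.        ] [532.91790156  62.2331039   30.        ] mid [527.78565385 166.90860244  30.        ] 210.38731769641223 104.80124026772506 yaw f-n 0.05234888133539433 yaw o 0.04899084450403768
loaded [522.49102    271.70535098  75.5       ] opp via [533.0802877   62.11185389]
hub top [527.38608396 164.04156887  60.        ]
side pred tall top [598.4107615 107.6335851] low [496.61679138 135.52851362] seat o [390.3361506  311.18479534] loaded [345.67740583 355.84155419]
```

Candidates (top view, 800-px picture): the two rack carriers at (583,339) and (596,365), and the purple look-alikes at (663,380) and (582,432). The close crop shows that the near bay (596,365) holds the tall one: its top is flush with the walls, and it is the taller of the two in the side view. The rack and rotor distances match the given sizes (48.1 for 48, 210.4 for 210). The mat meant is the small one, at (515,-99).

```bash
cat > g.py <<'E'
import sys
from h import *
# g.py X Y Z PHI : remaining delta in tool axes (m) and wz
st=robot.get_state();M=R.from_quat(st["tool_rot"]).as_matrix();p=st["position"]
phi=np.arctan2(M[1,0],M[0,0])
a=list(map(float,sys.argv[1:]))
print("clk",st["clock"],"pos",p.round(1),"phi",phi.round(4),"tilt",M[:,2].round(4),"F",st["wrist_force"].round(1),"open",round(st["opening"],1),"j",st["joints"].round(2))
if a: print("tool delta m",(M.T@(np.array(a[:3])-p)/1000).round(4),"wz",-(a[3]-phi))
E
python3 -m crank '0.030 -0.024 0 0 0 0;0.036 -0.028 0 0 0 0;0.036 -0.028 0 0 0 0;0.036 -0.028 0 0 0 0;0.036 -0.028 0 0 0 0;0.036 -0.028 0 0 0 0;0.036 -0.028 0.02 0 0 0;0.036 -0.028 0.02 0 0 0;0.036 -0.028 0.02 0 0 0;0.026 -0.022 0.02 0 0 0' -1; python3 -m crank '0 0 0.015 0 0 0;0 0 0.015 0 0 0;0 0 0 0 0 0;0 0 0 0 0 0;0 0 0 0 0 0;0 0 0 0 0 0;0 0 0 0 0 0;0 0 0 0 0 0;0 0 0 0 0 0;0 0 0 0 0 0'
python3 g.py 437.5 -301 24 0.262
```

```text
clock: 1.1
position: [438.1, -299.8, 157.8]
tool_rot: [0.991, 0.131, 0.0, -0.0]
wrist_force: [0.3, -0.1, 0.0]
opening: 88.3
clock: 2.1
position: [437.1, -302.2, 128.8]
tool_rot: [0.991, 0.131, 0.0, 0.0]
wrist_force: [-0.4, -0.2, -0.3]
opening: 88.1
clk 2.1 pos [ 437.1 -302.2  128.8] phi 0.2619 tilt [ 1.e-04 -1.e-04 -1.e+00] F [-0.4 -0.2 -0.3] open 88.1 j [-0.65  0.09  2.02 -0.    1.03  0.66]
tool delta m [ 0.0006 -0.0011  0.1048] wz -0.00013712660187825687
```

```bash

python3 -m crank '0.0005 -0.001 0.02 0 0 0;0 0 0.02 0 0 0;0 0 0.02 0 0 0;0 0 0.01 0 0 0;0 0 0.01 0 0 0;0 0 0.01 0 0 0;0 0 0.01 0 0 0;0 0 0.005 0 0 0;0 0 0 0 0 0;0 0 0 0 0 0'
python3 - <<'E'
from h import *
c=robot.capture("side")
cv2.imwrite("pics/s1.png",cv2.resize(cv2.convertScaleAbs(c["image"][110:190,270:370,::-1],alpha=1.4),(800,640)[:2] and (750,600),interpolation=2))
E
python3 g.py 437.5 -301 24 0.262
```

```text
clock: 3.1
position: [437.5, -301.2, 23.9]
tool_rot: [0.991, 0.131, 0.0, 0.0]
wrist_force: [0.5, -0.2, 0.4]
opening: 88.1
clk 3.15 pos [ 437.7 -301.4   24.1] phi 0.2617 tilt [ 7.e-04 -5.e-04 -1.e+00] F [-0.1 -0.5  0.3] open 88.2 j [-0.65  0.23  2.09  0.    0.82  0.66]
tool delta m [-0.0001 -0.0004  0.0001] wz -0.0002793295054911993
```

View pics/s1.png

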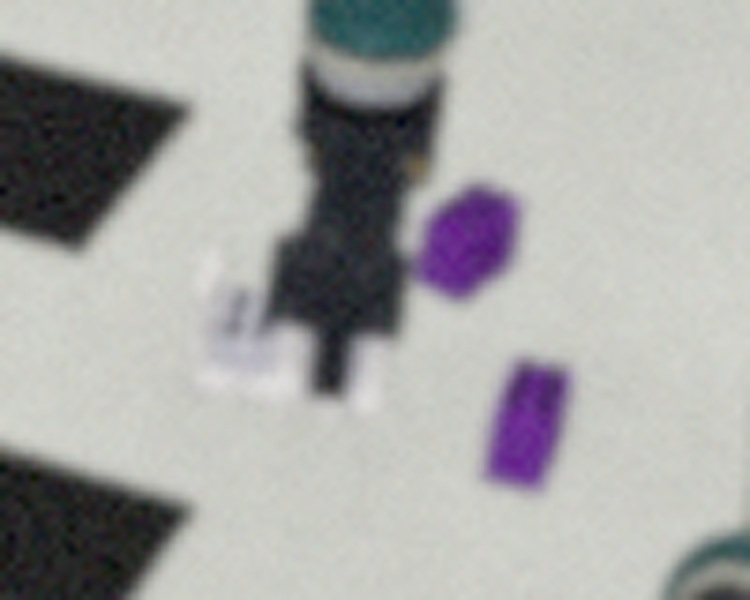

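The finger (330,360) stands midway between the bay walls (about 300 and 368), in front of the near bay. I will grip now and lift.

```bash

python3 -m crank '0 0 0 0 0 0;0 0 0 0 0 0;0 0 0 0 0 0;0 0 0 0 0 0;0 0 0 0 0 0;0 0 0 0 0 0;0 0 0 0 0 0;0 0 0 0 0 0;0 0 0 0 0 0;0 0 0 0 0 0' 1 35
python3 -m crank '0 0 -0.003 0 0 0;0 0 -0.005 0 0 0;0 0 -0.008 0 0 0;0 0 -0.008 0 0 0;0 0 -0.008 0 0 0;0 0 -0.01 0 0 0;0 0 -0.01 0 0 0;0 0 -0.01 0 0 0;0 0 -0.01 0 0 0;0 0 -0.01 0 0 0' 
python3 g.py 515 -99 100 1.62
```

```text
clock: 4.15
position: [437.4, -301.2, 23.8]
tool_rot: [0.991, 0.131, 0.0, 0.0]
wrist_force: [-0.1, -0.1, 2.1]
opening: 51.9
clock: 5.15
position: [437.3, -301.1, 106.7]
tool_rot: [0.991, 0.131, 0.0, 0.0]
wrist_force: [-0.1, 0.1, -1.4]
opening: 51.7
clk 5.15 pos [ 437.3 -301.1  106.7] phi 0.2618 tilt [ 2.e-04 -1.e-04 -1.e+00] F [-0.1  0.1 -1.4] open 51.7 j [-0.65  0.12  2.04  0.    0.99  0.66]
tool delta m [ 0.1273 -0.1751  0.0067] wz -1.3582408422564491
```

```bash

python3 -m crank '0.007 -0.0095 0 0 0 0;0.015 -0.0207 0 0 0 0;0.015 -0.0207 0 0 0 0;0.015 -0.0207 0 0 0 0;0.015 -0.0207 0 0 0 0;0.015 -0.0207 0 0 0 0;0.015 -0.0207 0 0 0 0;0.015 -0.0207 0 0 0 0;0.010 -0.013 0 0 0 0;0.0053 -0.0078 0 0 0 0'
python3 -m crank '0 0 0 0 0 -0.07;0 0 0 0 0 -0.13;0 0 0 0 0 -0.145;0 0 0 0 0 -0.145;0 0 0 0 0 -0.145;0 0 0 0 0 -0.145;0 0 0 0 0 -0.145;0 0 0 0 0 -0.145;0 0 0 0 0 -0.145;0 0 0 0 0 -0.1434' 
python3 g.py 515 -99 15.5 1.62
```

```text
clock: 6.15
position: [515.0, -96.8, 105.3]
tool_rot: [0.991, 0.131, -0.0, -0.0]
wrist_force: [0.2, -0.1, -2.7]
opening: 51.4
clock: 7.15
position: [514.5, -98.7, 105.4]
tool_rot: [0.687, 0.726, -0.0, -0.0]
wrist_force: [-0.8, 0.2, -2.2]
opening: 51.5
clk 7.15 pos [514.5 -98.7 105.4] phi 1.6258 tilt [-8.e-04  2.e-04 -1.e+00] F [-0.8  0.2 -2.2] open 51.5 j [-0.24  0.1   2.05  0.    0.98 -0.29]
tool delta m [-0.0003  0.0006  0.0899] wz 0.005793409797977489
```

```bash

python3 -m crank '0 0 0.005 0 0 0;0 0 0.012 0 0 0;0 0 0.015 0 0 0;0 0 0.015 0 0 0;0 0 0.015 0 0 0;0 0 0.01 0 0 0;0 0 0.007 0 0 0;0 0 0.004 0 0 0;0 0 0.003 0 0 0;0 0 0.002 0 0 0'
python3 g.py 515 -99 15 1.62
python3 -m crank '0 0 0.001 0 0 0;0 0 0.001 0 0 0;0 0 0.0005 0 0 0;0 0 0 0 0 0;0 0 0 0 0 0;0 0 0 0 0 0;0 0 0 0 0 0;0 0 0 0 0 0;0 0 0 0 0 0;0 0 0 0 0 0'
python3 g.py 515 -99 15 1.62
```

```text
clock: 8.15
position: [515.3, -99.0, 17.8]
tool_rot: [0.689, 0.724, 0.0, 0.0]
wrist_force: [-0.5, 0.2, -1.6]
opening: 51.7
clk 8.15 pos [515.3 -99.   17.8] phi 1.62 tilt [ 6.e-04 -2.e-04 -1.e+00] F [-0.5  0.2 -1.6] open 51.7 j [-0.24  0.23  2.11 -0.    0.81 -0.29]
tool delta m [-0.     -0.0003  0.0028] wz 2.275739448909242e-05
clock: 9.15
position: [514.9, -98.9, 15.2]
tool_rot: [0.689, 0.724, 0.0, 0.0]
wrist_force: [-0.1, 0.2, -2.4]
opening: 51.8
clk 9.15 pos [514.9 -98.9  15.2] phi 1.6202 tilt [ 0.  0. -1.] F [-0.1  0.2 -2.4] open 51.8 j [-0.24  0.23  2.11  0.    0.8  -0.29]
tool delta m [-0.0001  0.0001  0.0002] wz 0.00024223175142701336
```

No contact yet. I'll go on down until the wrist force shows it.

```bash

python3 -m crank '0 0 0.0003 0 0 0;0 0 0.0003 0 0 0;0 0 0.0002 0 0 0;0 0 0 0 0 0;0 0 0 0 0 0;0 0 0 0 0 0;0 0 0 0 0 0;0 0 0 0 0 0;0 0 0 0 0 0;0 0 0 0 0 0'
python3 g.py 515 -99 15 1.62
```

```text
clock: 10.15
position: [515.0, -98.9, 14.8]
tool_rot: [0.689, 0.724, -0.0, 0.0]
wrist_force: [-3.3, 1.5, 5.6]
opening: 51.6
clk 10.15 pos [515.  -98.9  14.8] phi 1.6202 tilt [ 0. -0. -1.] F [-3.3  1.5  5.6] open 51.6 j [-0.24  0.23  2.11 -0.    0.8  -0.29]
tool delta m [-0.0001  0.     -0.0002] wz 0.00022531420654336998
```

```bash

python3 -m crank '0 0 0 0 0 0;0 0 0 0 0 0;0 0 0 0 0 0;0 0 0 0 0 0;0 0 0 0 0 0;0 0 0 0 0 0;0 0 0 0 0 0;0 0 0 0 0 0;0 0 0 0 0 0;0 0 0 0 0 0' -1
python3 -m crank '0 0 -0.005 0 0 0;0 0 -0.01 0 0 0;0 0 -0.01 0 0 0;0 0 -0.01 0 0 0;0 0 -0.01 0 0 0;0 0 -0.015 0 0 0;0 0 -0.015 0 0 0;0 0 -0.015 0 0 0;0 0 -0.005 0 0 0;0 0 0 0 0 0'
python3 -m crank '0 0 0 0 0 0.07;0 0 0 0 0 0.13;0 0 0 0 0 0.145;0 0 0 0 0 0.145;0 0 0 0 0 0.145;0 0 0 0 0 0.145;0 0 0 0 0 0.145;0 0 0 0 0 0.145;0 0 0 0 0 0.145;0 0 0 0 0 0.145' 
python3 - <<'E'
from h import *
c=robot.capture("side")
cv2.imwrite("pics/s2.png",cv2.resize(cv2.convertScaleAbs(c["image"][120:210,230:340,::-1],alpha=1.4),(720,590),interpolation=2))
E
python3 g.py 515 -99 18 0.0494
```

```text
clock: 11.15
position: [514.9, -98.9, 14.4]
tool_rot: [0.689, 0.724, -0.0, 0.0]
wrist_force: [-0.3, 0.6, -0.5]
opening: 87.9
clock: 12.15
position: [515.9, -99.1, 110.8]
tool_rot: [0.689, 0.724, 0.001, 0.001]
wrist_force: [0.9, 0.5, -0.3]
opening: 88.3
clock: 13.15
position: [514.1, -98.7, 108.3]
tool_rot: [0.992, 0.127, -0.001, -0.0]
wrist_force: [-0.6, -0.2, 0.6]
opening: 88.3
clk 13.2 pos [514.2 -98.7 108.4] phi 0.2488 tilt [-1.9e-03  5.0e-04 -1.0e+00] F [ 0.5 -0.4 -0.1] open 88.2 j [-0.24  0.1   2.05  0.    0.99  1.08]
tool delta m [0.0009 0.0006 0.0904] wz 0.1994131673645751
```

View pics/s2.png

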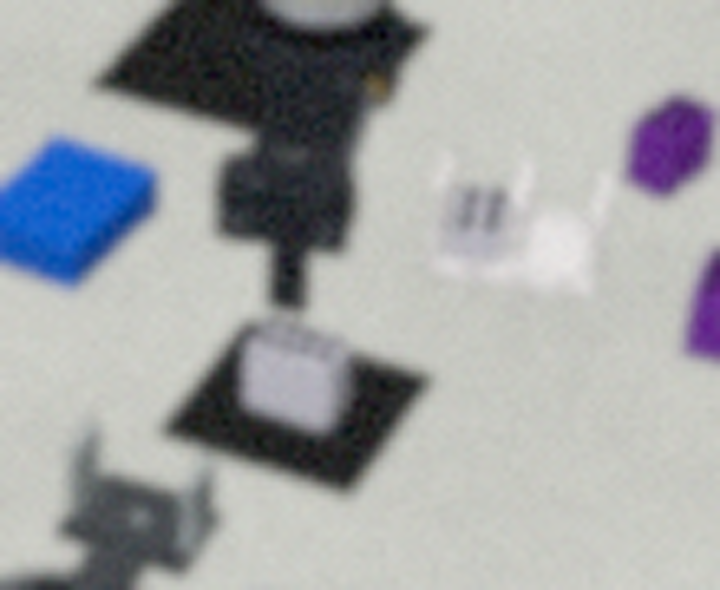

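The carrier stands upright on the mat at (290,375), let go, with the rack's near bay empty. I'll finish the turn and come down for the second grip.

```bash

python3 -m crank '0.0005 0.0005 0 0 0 0.1;0 0 0 0 0 0.0994;0 0 0.01 0 0 0;0 0 0.015 0 0 0;0 0 0.015 0 0 0;0 0 0.015 0 0 0;0 0 0.015 0 0 0;0 0 0.01 0 0 0;0 0 0.007 0 0 0;0 0 0.003 0 0 0'
python3 g.py 515 -99 18 0.0494
python3 -m crank '0 0 0 0 0 0;0 0 0 0 0 0;0 0 0 0 0 0;0 0 0 0 0 0;0 0 0 0 0 0;0 0 0 0 0 0;0 0 0 0 0 0;0 0 0 0 0 0;0 0 0 0 0 0;0 0 0 0 0 0' 1 35
python3 g.py 533 62.2 130 0.0494
```

```text
clock: 14.2
position: [514.7, -99.0, 18.0]
tool_rot: [1.0, 0.031, -0.001, -0.0]
wrist_force: [0.3, 0.2, -0.1]
opening: 88.1
clk 14.2 pos [514.7 -99.   18. ] phi 0.0614 tilt [-2.e-03  5.e-04 -1.e+00] F [ 0.3  0.2 -0.1] open 88.1 j [-0.24  0.23  2.11  0.    0.81  1.27]
tool delta m [ 0.0003 -0.      0.    ] wz 0.011958330876241395
clock: 15.2
position: [515.6, -99.3, 19.5]
tool_rot: [1.0, 0.03, 0.0, 0.0]
wrist_force: [-1.0, 1.0, 1.4]
opening: 31.7
clk 15.2 pos [515.6 -99.3  19.5] phi 0.0608 tilt [ 1.e-04 -0.e+00 -1.e+00] F [-1.   1.   1.4] open 31.7 j [-0.24  0.23  2.1   0.    0.81  1.27]
tool delta m [ 0.0272 -0.1601 -0.1105] wz 0.011391621941170993
```

```bash

python3 -m crank '0 0 -0.005 0 0 0;0 0 -0.008 0 0 0;0 0 -0.012 0 0 0;0 0 -0.014 0 0 0;0 0 -0.015 0 0 0;0 0 -0.015 0 0 0;0 0 -0.015 0 0 0;0 0 -0.014 0 0 0;0 0 -0.008 0 0 0;0 0 -0.004 0 0 0.0114'
python3 -m crank '0.0014 -0.008 0 0 0 0;0.0034 -0.020 0 0 0 0;0.0034 -0.020 0 0 0 0;0.0034 -0.020 0 0 0 0;0.0034 -0.020 0 0 0 0;0.0034 -0.020 0 0 0 0;0.0034 -0.020 0 0 0 0;0.0027 -0.016 0 0 0 0;0.0017 -0.010 0 0 0 0;0.001 -0.006 0 0 0 0'
python3 g.py 533.5 62.2 46.5 0.0494
python3 - <<'E'
from h import *
o=[]
for n in("top","side"):
    c=robot.capture(n);pickle.dump(c,open(n+"1.pkl","wb"))
    u,v=proj(c,[533,62,60]).astype(int)
    o.append(cv2.resize(cv2.convertScaleAbs(c["image"][v-30:v+30,u-20:u+20,::-1],alpha=1.7),(400,600),interpolation=2)); print(n,u,v)
cv2.imwrite("pics/s3.png",np.hstack(o))
E
```

```text
clock: 16.2
position: [516.2, -99.4, 130.8]
tool_rot: [1.0, 0.024, 0.001, 0.0]
wrist_force: [-0.1, -0.1, -2.6]
opening: 31.7
clock: 17.2
position: [534.2, 62.9, 128.6]
tool_rot: [1.0, 0.025, -0.001, 0.0]
wrist_force: [0.4, 0.4, -3.3]
opening: 31.7
clk 17.2 pos [534.2  62.9 128.6] phi 0.0504 tilt [-1.6e-03 -1.0e-04 -1.0e+00] F [ 0.4  0.4 -3.3] open 31.7 j [0.07 0.1  2.01 0.   1.03 1.59]
tool delta m [-0.0006  0.0007  0.0821] wz 0.0010270509385007925
top 241 200
side 249 192
```

View pics/s3.png

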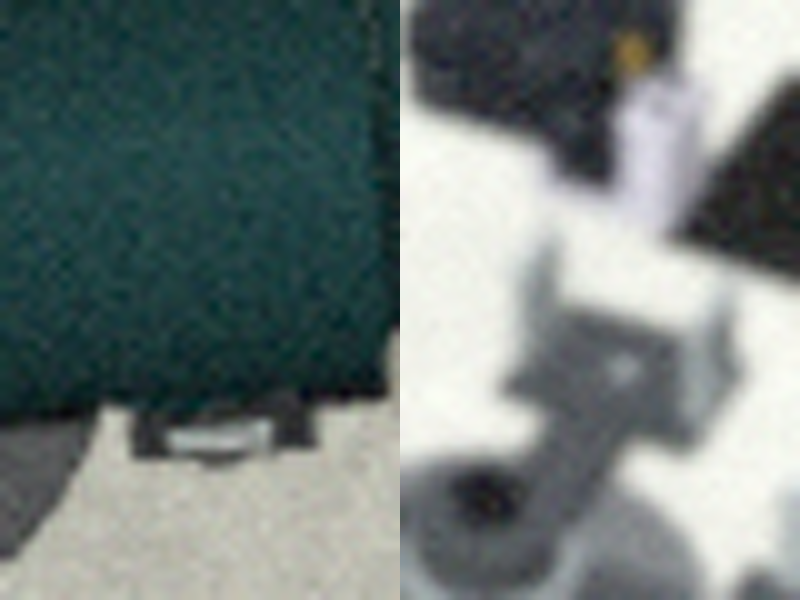

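```bash
python3 - <<'E'
from h import *
c=pickle.load(open("side1.pkl","rb"))
u,v=249,192
f=lambda P:((proj(c,P)-[u-20,v-30])*10+5+[400,0]).round()
print("pin",f([532.9,62.2,30]))
M=np.array([[np.cos(.05),-np.sin(.05)],[np.sin(.05),np.cos(.05)]])
for z in(112,157):
  for a in [(-26,16),(26,16),(-26,-16),(26,-16)]: print(z,a,f([*(M@a+[534,62.7]),z]))
E
```

```text
pin [613. 377.]
112 (-26, 16) [663. 241.]
112 (26, 16) [523. 198.]
112 (-26, -16) [703. 188.]
112 (26, -16) [564. 146.]
157 (-26, 16) [666. 135.]
157 (26, 16) [524.  92.]
157 (-26, -16) [707.  82.]
157 (26, -16) [566.  40.]
```

```bash

python3 -m crank '-0.0005 0.0005 0.005 0 0 0;0 0 0.01 0 0 0;0 0 0.01 0 0 0;0 0 0.004 0 0 0;0 0 0.001 0 0 0;0 0 0 0 0 0;0 0 0 0 0 0;0 0 0 0 0 0;0 0 0 0 0 0;0 0 0 0 0 0'
python3 g.py 533.5 62.2 46.5 0.0494
python3 - <<'E'
from h import *
ims=[]
for i in range(6):
    c=robot.capture("side");ims.append(c["image"].astype(float))
im=np.mean(ims,0);pickle.dump((c,im),open("side2.pkl","wb"))
u,v=249,182
k=im[v-30:v+30,u-30:u+30,::-1]; k=np.clip((k-30)*1.2,0,255).astype(np.uint8)
cv2.imwrite("pics/s4.png",cv2.resize(k,(600,600),interpolation=2))
f=lambda P:((proj(c,P)-[u-30,v-30])*10+5).round()
print("pin",f([532.9,62.2,30]))
th=.05;M=np.array([[np.cos(th),-np.sin(th)],[np.sin(th),np.cos(th)]])
s=robot.get_state()["position"];z=s[2]-16.5
for a in [(-26,16),(26,16)]: print("carrier",[f([*(M@a+s[:2]),q]) for q in(z,z+45)])
for a in [(-30,14),(-37,14),(30,14),(37,14)]: print("cheek",a,[f([*(M@a+[532.9,62.2]),q]) for q in(30,75)])
E
```

```text
clock: 18.3
position: [534.5, 61.4, 99.7]
tool_rot: [1.0, 0.025, 0.0, -0.0]
wrist_force: [0.4, -0.1, -1.5]
opening: 31.5
clk 18.3 pos [534.5  61.4  99.7] phi 0.0495 tilt [ 5.e-04  1.e-04 -1.e+00] F [ 0.4 -0.1 -1.5] open 31.5 j [0.07 0.14 2.03 0.   0.97 1.59]
tool delta m [-0.001  -0.0008  0.0532] wz 8.05739198197139e-05
pin [313. 477.]
carrier [array([362., 406.]), array([365., 302.])]
carrier [array([224., 362.]), array([224., 259.])]
cheek (-30, 14) [array([375., 526.]), array([378., 426.])]
cheek (-37, 14) [array([393., 532.]), array([396., 432.])]
cheek (30, 14) [array([218., 475.]), array([219., 376.])]
cheek (37, 14) [array([200., 469.]), array([200., 370.])]
```

View pics/s4.png

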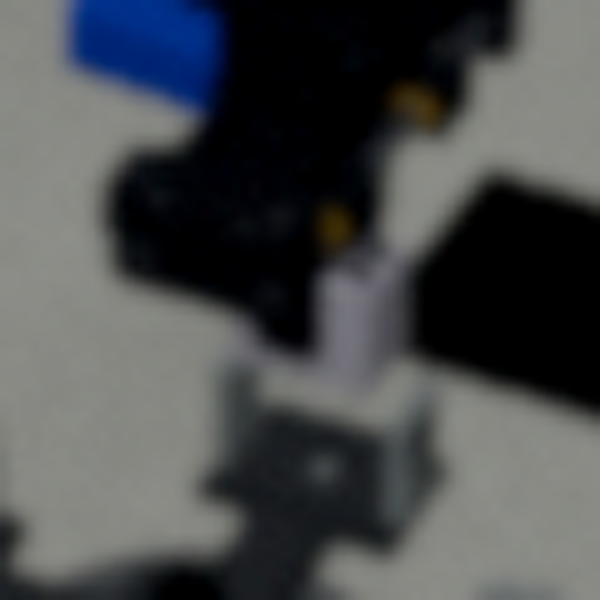

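```bash
python3 - <<'E'
from h import *
c,im=pickle.load(open("side2.pkl","rb"))
u,v=249,182
k=im[v-30:v+30,u-30:u+30]
np.set_printoptions(linewidth=200)
print("cols",np.arange(18,45))
for r in range(28,54,1): print(r,k[r,18:45].mean(1).round().astype(int), )
print("B-G")
for r in range(30,42,1): print(r,(k[r,18:45,2]-k[r,18:45,1]).round().astype(int), )
E
```

```text
cols [18 19 20 21 22 23 24 25 26 27 28 29 30 31 32 33 34 35 36 37 38 39 40 41 42 43 44]
28 [ 44  38  34  32  29  29  29  32  36  36  33  29  33  64 100 123 128 120 116 118 113  99  77  49  31  23  22]
29 [ 81  71  59  46  39  34  32  35  39  41  37  28  35  67 103 126 132 129 125 116 105  94  74  50  29  22  25]
30 [117 108  96  83  69  54  42  38  38  36  35  28  35  67 100 122 130 128 123 114 101  90  73  50  31  24  23]
31 [134 131 124 116 104  88  70  52  36  35  33  30  37  68 102 122 129 128 122 110  99  91  74  50  31  24  22]
32 [140 139 137 133 126 112  96  70  45  28  28  29  35  65 102 123 129 127 121 109  98  90  74  49  28  26  25]
33 [140 140 138 137 133 124 110  88  59  39  30  29  37  67 100 123 129 128 120 108  98  90  74  49  31  24  24]
34 [140 140 139 136 132 126 117 101  80  64  51  43  48  72 103 123 128 127 119 107  97  90  75  52  37  26  24]
35 [140 140 137 133 127 121 117 112 104  96  84  76  75  89 111 124 128 127 117 107 100  99  91  76  58  44  35]
36 [140 139 134 127 118 109 106 109 114 115 113 105 103 109 120 125 128 125 119 109 110 117 117 107  90  76 
[... 2261 characters left out ...]
 2  0  2 -2]
34 [-4 -4 -4 -3  0  1  4  6  5  3  5  5  4  4  5  6  7  7  6  6  5  4  2  1  0  0 -2]
35 [-5 -4 -4 -4  0  2  4  5  6  5  4  5  4  5  5  6  7  7  6  5  4  2  0 -2 -1  0 -1]
36 [-4 -5 -4 -2  0  2  3  3  3  2  3  3  4  6  6  7  7  7  6  4  0 -1 -3 -3 -2 -2 -1]
37 [-5 -4 -4 -3 -1  2  0  0 -1 -1  0  0  2  3  5  5  6  6  5  3  0 -4 -4 -4 -2 -3 -4]
38 [-4 -4 -4 -3 -1  0  0 -2 -4 -3 -3 -3 -1  0  1  1  4  4  3  1 -3 -4 -4 -3 -2 -3 -4]
39 [-4 -4 -4 -3 -2 -1  1 -2 -3 -4 -3 -4 -3 -3 -2 -2  0  1 -1 -2 -4 -4 -2 -2  1 -2 -4]
40 [-6 -4 -4 -3 -1  1  0 -1 -2 -2 -1 -2 -3 -3 -3 -4 -5 -3 -3 -3 -4 -3 -2 -1  0 -2 -4]
41 [-5 -5 -3 -3 -2  0  0  0  1  1  0 -2 -2 -2 -2 -3 -3 -4 -5 -5 -4 -3 -2  0 -1 -2 -4]
```

In the averaged side image, the carrier's front edges (231 and 375) agree with the prediction from the TCP (233 and 371). So the two cameras agree to about 1 mm. Lowering.

```bash

python3 -m crank '-0.001 -0.0005 0 0 0 0;0 0 0.004 0 0 0;0 0 0.006 0 0 0;0 0 0.006 0 0 0;0 0 0.006 0 0 0;0 0 0.006 0 0 0;0 0 0.006 0 0 0;0 0 0.006 0 0 0;0 0 0.004 0 0 0;0 0 0.003 0 0 0'
python3 g.py 533.5 62.2 46.5 0.0494
```

```text
clock: 19.6
position: [533.1, 61.8, 51.9]
tool_rot: [1.0, 0.025, -0.0, 0.0]
wrist_force: [0.3, 1.4, -2.8]
opening: 31.7
clk 19.6 pos [533.1  61.8  51.9] phi 0.0494 tilt [-5.e-04 -0.e+00 -1.e+00] F [ 0.3  1.4 -2.8] open 31.7 j [0.07 0.2  2.06 0.   0.88 1.59]
tool delta m [ 0.0004 -0.0004  0.0054] wz -1.226814728051695e-05
```

```bash

python3 -m crank '0 0 0.001 0 0 0;0 0 0.001 0 0 0;0 0 0.001 0 0 0;0 0 0.001 0 0 0;0 0 0.0005 0 0 0;0 0 0.0003 0 0 0;0 0 0 0 0 0;0 0 0 0 0 0;0 0 0 0 0 0;0 0 0 0 0 0'
python3 g.py 533.5 62.2 46.5 0.0494
```

```text
clock: 20.6
position: [533.3, 61.8, 47.7]
tool_rot: [1.0, 0.025, 0.0, 0.0]
wrist_force: [-0.3, 0.5, -2.4]
opening: 31.9
clk 20.6 pos [533.3  61.8  47.7] phi 0.0494 tilt [ 1.e-04 -0.e+00 -1.e+00] F [-0.3  0.5 -2.4] open 31.9 j [ 0.07  0.2   2.07 -0.    0.87  1.59]
tool delta m [ 0.0002 -0.0004  0.0012] wz -4.030345079668318e-06
```

```bash

python3 -m crank '0 0 0.0004 0 0 0;0 0 0.0004 0 0 0;0 0 0.0004 0 0 0;0 0 0.0003 0 0 0;0 0 0 0 0 0;0 0 0 0 0 0;0 0 0 0 0 0;0 0 0 0 0 0;0 0 0 0 0 0;0 0 0 0 0 0'
python3 g.py 533.5 62.2 46.5 0.0494
```

```text
clock: 21.6
position: [533.4, 61.9, 46.5]
tool_rot: [1.0, 0.025, 0.0, -0.0]
wrist_force: [-2.8, -1.0, 5.8]
opening: 31.9
clk 21.6 pos [533.4  61.9  46.5] phi 0.0494 tilt [ 1.e-04  1.e-04 -1.e+00] F [-2.8 -1.   5.8] open 31.9 j [0.07 0.21 2.07 0.   0.87 1.59]
tool delta m [ 0.0001 -0.0003  0.    ] wz -4.00831908712318e-05
```

The carrier has touched down at exactly the expected floor height, so it is not on a lip. I'll release it, lift and retreat towards -y.

```bash

python3 -m crank '0 0 0 0 0 0;0 0 0 0 0 0;0 0 0 0 0 0;0 0 0 0 0 0;0 0 0 0 0 0;0 0 0 0 0 0;0 0 0 0 0 0;0 0 0 0 0 0;0 0 0 0 0 0;0 0 0 0 0 0' -1
python3 -m crank '0 0 -0.004 0 0 0;0 0 -0.008 0 0 0;0 0 -0.012 0 0 0;0 0 -0.015 0 0 0;0 0 -0.015 0 0 0;0 0 -0.02 0 0 0;0 0 -0.02 0 0 0;0 0 -0.02 0 0 0;0 0 -0.02 0 0 0;0 0 -0.01 0 0 0'
python3 -m crank '0 0.02 -0.01 0 0 0;0 0.04 0 0 0 0;0 0.045 0 0 0 0;0 0.045 0 0 0 0;0 0.045 0 0 0 0;0 0.045 0 0 0 0;0 0.045 0 0 0 0;0 0.04 0 0 0 0;0 0.02 0 0 0 0;0 0 0 0 0 0'
python3 - <<'E'
from h import *
o=[]
for n in("top","side"):
    c=robot.capture(n);pickle.dump(c,open(n+"3.pkl","wb"))
    u,v=(145,145) if n=="top" else (190,160)
    w=115 if n=="top" else 100
    o.append(cv2.resize(cv2.convertScaleAbs(c["image"][v:v+w,u:u+w,::-1],alpha=1.8),(w*5,w*5) if n=="top" else (600,600),interpolation=2))
cv2.imwrite("pics/e_top.png",o[0]);cv2.imwrite("pics/e_side.png",o[1])
E
python3 g.py
```

```text
clock: 22.6
position: [533.3, 61.8, 46.1]
tool_rot: [1.0, 0.025, 0.0, 0.0]
wrist_force: [0.1, -0.1, -0.5]
opening: 88.3
clock: 23.6
position: [534.8, 61.9, 193.8]
tool_rot: [1.0, 0.025, 0.002, -0.0]
wrist_force: [-0.2, -0.2, -0.2]
opening: 88.0
clock: 24.6
position: [550.2, -285.1, 200.2]
tool_rot: [1.0, 0.023, 0.0, 0.0]
wrist_force: [0.4, 0.5, 0.3]
opening: 88.0
clk 24.7 pos [ 550.1 -282.1  200. ] phi 0.0487 tilt [-5.0e-04  1.2e-03 -1.0e+00] F [ 0.1 -0.2 -1. ] open 88.1 j [-0.51  0.19  1.77  0.    1.19  1.01]
```

View pics/e_top.png

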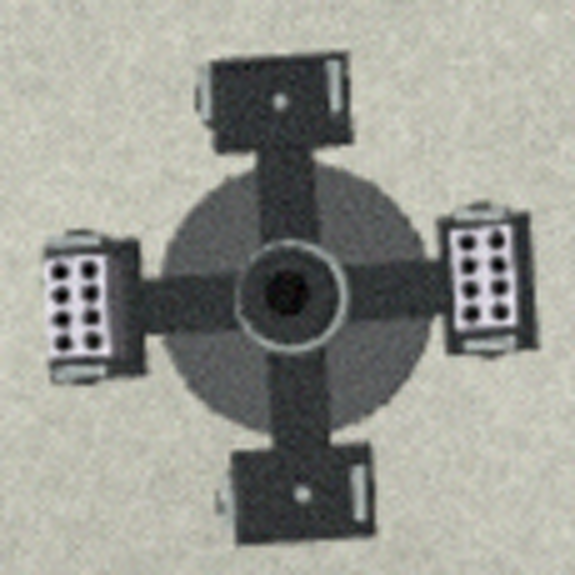

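View pics/e_side.png

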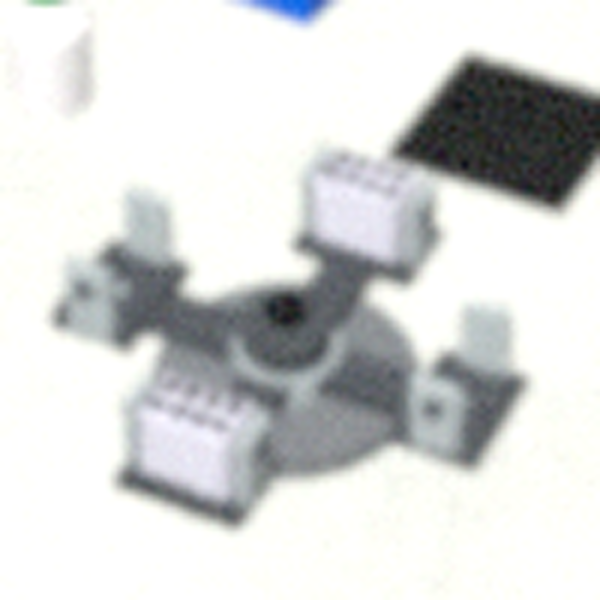

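```bash
python3 - <<'E'
from h import *
t=pickle.load(open("top3.pkl","rb"));B=lambda x,y:((x+.5)/5-.5+145,(y+.5)/5-.5+145)
print(at(t,B(484.4,277),75.5)-[532.9,62.2,0],at(t,B(76,305.9),75.5))
robot.hand_in()
E
```

```text
[ 0.64451409  0.31259687 75.5       ] [522.46396824 271.6420925   75.5       ]
the job is handed in; nothing more can be done
```

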